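# Refit a controller's backup battery and plug-in card

### The arm

A 6-joint arm with a two-finger parallel gripper is mounted at the origin on the work surface. World frame = base frame: x ahead of the robot, y to its left, z up, the work surface at z = 0. Lengths are in m, angles in rad, forces in N, time in s.
With the tool pointing down it reaches from about 0.3 to 0.775 m from the base axis. Payload 14.6 kg.
Tool frame: the origin (TCP) lies on the centre line of the jaws, within the pads' length; the fingertips stand 25 mm ahead of it and the grasp point (between the pads) lies 6 mm ahead of it (ctrl.tip_reach is the distance from the TCP to the fingertips, in m); z points along the fingers, y is the line along which they close (so a half turn about z gives the same grasp; the last joint's range is limited). The gripper opens to 94 mm and grips with 3 to 60 N. Pads are 16 mm wide; open, the fingers measure 119 mm over their backs; the gripper's body (75 mm by 177 mm) begins 78 mm behind the grasp point.
Start: joints at [-1.178, 0.3, 1.521, -0, 1.321, -0.067], TCP at [0.244, -0.493, 0.21] pointing down, gripper open.
Joint ranges: [-3.03, 3.03], [-0.79, 2.21], [0.23, 2.52], [-1.04, 4.18], [0, 3.07], [-2.55, 2.55]. Speed limits (rad/s): [2.22, 2.22, 2.57, 3.14, 3.14, 3.14].

### API

Orientations are given as [roll, pitch, yaw] about the fixed x, y, z axes, in that order (R = Rz(yaw) Ry(pitch) Rx(roll)).
In Python, from station import ctrl gives the robot as it stands. The module is installed in compiled form; this text tells all that it offers.
- The arm moves only by the tool apply_moves, never from a script. Its argument "deltas" is a list of rows, each a list of 7 numbers: the closure in counts, from 0 (fully open) to 255 (shut), then the shift along the world's x, y, z in cm, then the turn, a rotation vector about the world's x, y, z in rad. In form: [[jaw, tx, ty, tz, ax, ay, az], ...]. A call has 1 to 10 rows; each row shifts and turns the commanded pose from where the row before left it; what a row does not reach is not made up. A row lasts 1/10 s, in which the tool goes at most 50 mm and 8.59 degrees, less where a joint would pass 70% of its speed; a pose out of reach is approached as far as the arm can. A call with a gripper value outside its range is refused whole. The fingers move at their own pace and stop on an object; "grip_force" is the grip in N (left out, the last holds). Time passes only in rows, so rows that do not move let the fingers close. It gives the time, the measured TCP pose, the force, the opening and the grip force at its end, in the units of the state.
- ctrl.get_obs(): the state, without advancing time (a new reading comes with each control period).
- ctrl.camera(name): name is "scene" or "top" or "wrist"; returns a dict with "img" (480x640x3 uint8, red, green, blue), "K" (3x3 intrinsics, pixels), "pose" (4x4, takes a point from camera to world coordinates); the wrist camera has in their place "hand_eye" (4x4, takes a point from camera to tool coordinates, whose origin is the TCP and whose axes are the flange's). Camera axes: x right, y up, looking along -z (the intrinsics and any distortion apply to the point x, -y, -z); pixel columns grow to the right and rows downward; lengths in m; the calibration is good to about 2 mm. The wrist camera is an equidistant fisheye: a pixel r from the principal point sees the ray r / f radians off the axis. A picture is of the moment at which its call begins: read the wrist's pose just before it. There is no depth.
- ctrl.hand_in(): hands the job in; it is judged then, once.
The state is a dict: "time_s": time; "qpos": joint angles; "joint_vel": joint speeds; "tau": joint torques, N m; "ee_pos": TCP position; "eef_rot": TCP orientation; "force": force on the tool from outside, world axes, zero at the start; "moment": the same for the moment, N m; "grip_width": finger opening in m; "grip_force": force on a finger pad.
Only numpy, scipy, OpenCV 4.12 (cv2) and the standard library are available. Lean on these libraries where they do the work, as an engineer would, in place of code of your own. Each camera call takes 0.05 s, during which the arm holds its last target. There are 200 camera calls.

### The job

Refit the open controller chassis on the bench: first put the black battery block into its bay, tongue tucked under the retaining lip, and rock it down gently, never forcing it, until it lies flat and fully home; then take the plug-in card from its stand and slide it down the chassis's two upright card guides until it is seated on the chassis floor. Let go of both and leave the spool, bin, screwdriver and can where they are.

Things in the scene. Friction and masses are not known exactly. Their poses are not given: they have to be found in the camera images.
- battery: Loose black battery block, 0.25 to 0.5 kg: 84 mm long (x), 44 wide (y), 46 high (z). At the foot of its -x end a tongue sticks out 8 mm more (28 wide, 8 thick, undersides level): 92 mm overall. Origin: centre of the underside of the 84 mm block. Starts upright on the bench. Grip it across the 44 mm, fingertips 17 mm or more above its underside. Never press it with over 35 N.
- chassis: Grey open controller chassis, fixed to the bench, 150 mm (x) by 180 mm (y), floor plate 6 mm thick, rim 14 mm high. Origin: centre of its underside. Aluminium battery cradle centred at y = -40 mm, two black card guides centred at y = +45 mm; a white terminal strip 12 mm high on the floor along its +x edge.
- bay_floor (a point): Mean place of the centre of the battery bay's floor, on the chassis floor 6 mm above the bench; axes as the chassis. The bay is an open-bottomed aluminium cradle clamped on the floor: true to this in y and yaw, but shifted along x by up to 14 mm either way (not reported: feel or look). Inside 87 x 46 mm: 3 mm of play lengthwise, 2 mm across. Seated, the battery's tongue points to -x.
- lip_mid (a point): Mean place of the lower edge of the cradle's lip (-x end), 43.5 mm to -x of bay_floor, 12.5 mm above it; shifted with the cradle. Lip 4 mm thick, room under it 10.5 mm to -x. Cradle sides 14 mm, +x end wall 20 mm high (top 4 mm flared). To fit: far end up about 24 degrees, tongue low, push to -x until the block meets the lip, then lower it, following some 5 mm to -x.
- card: Loose green plug-in card, 0.12 kg, upright in its stand: board 90 mm long (x), 4 thick (y), 60 high (z); on top an aluminium pull block 36 (x) by 12 mm (y), from 54 to 80 mm above the lower edge. Origin: centre of the lower edge. Both ends alike. Grip the 12 mm of the pull block from above. In the stand it may lean by up to 4 degrees.
- stand: Grey card stand, fixed: base 120 mm (x) by 64 mm (y), 10 mm thick, origin at the centre of its underside, with two guides 30 mm high that hold the card's ends; the card stands 10 mm above the bench with its axes along the stand's.
- card_slot (a point): Centre of the card's place on the chassis floor (6 mm above the bench) between the two guides; axes as the chassis. The seated card's origin lies here, long side along x, either way round. Guides 40 mm high plus a flared mouth up to 46 mm above the floor; grooves 6 mm wide, 1.5 mm of play at each end of the card.
- spool: Bystander: orange spool of copper wire, 68 mm across, 46 mm high, loose, origin at centre of underside. Leave alone.
- bin: Bystander: small blue open bin 100 x 80 x 55 mm, loose, origin at centre of underside. Leave alone.
- driver: Bystander: screwdriver lying on the bench, loose. Leave alone.
- can: Bystander: squat red can 54 mm across, 50 mm high, loose, origin at centre of underside. Leave alone.
Not all that is in view belongs to the job. Of the things that look like the card, the smallest one is meant.

How it is judged:
By the outcome, as a careful person would: the job done as asked, in the order asked, and still so for the second after the job is handed in, with the robot touching nothing.
It also fails if it takes over 61 s, if anything falls off the work surface, if the arm or the gripper's body presses on something with over 40 N, if the wrist force passes 120 N, or if a joint passes its speed limit or range.

## Working session

There is one attempt and no reset: what is moved stays moved. The work goes in short steps, Python scripts to look and compute and a tool call to move; the robot and the scene stay as the last step left them, time stands still between calls to the robot, and variables do not carry over. Pictures are saved under pics/ and viewed, at most 10 in all, crops included, and the job is handed in when it is done.

Besides the shell and the picture viewer there is one more tool, called after "Emit:" as name(argument=value, ...) on one line, values as JSON. apply_moves: Moves the arm, as the interface text tells. Its arguments: {"type":"object","properties":{"deltas":{"type":"array"},"grip_force":{"type":"number"}},"required":["deltas"]}

```bash
mkdir -p pics; python3 - <<'E'
from station import ctrl
import cv2,pickle,numpy as np
d={}
o=ctrl.get_obs();print(o['ee_pos'],o['eef_rot'],o['grip_width'],o['time_s'],ctrl.tip_reach)
for n in("top","scene"):
    c=ctrl.camera(n);d[n]=c;cv2.imwrite(f'pics/{n}0.png',c['img'][:,:,::-1]);print(n,c['K'].tolist(),np.round(c['pose'],4).tolist(),[k for k in c])
pickle.dump(d,open('c0.pkl','wb'))
E
```

```text
[ 0.2439659  -0.49262801  0.2091727 ] [-3.14040045e+00 -6.08345659e-05  4.59822365e-01] 0.09389273005306592 0.0 0.025
top [[528.7088533253221, 0.0, 323.92252556445237], [0.0, 528.7088533253221, 251.55865889663278], [0.0, 0.0, 1.0]] [[0.0198, 0.9861, -0.165, 0.3681], [-0.9996, 0.0159, -0.0248, 0.0535], [-0.0219, 0.1654, 0.986, 1.2032], [0.0, 0.0, 0.0, 1.0]] ['img', 'K', 'pose']
scene [[443.73606692941325, 0.0, 322.8542800476053], [0.0, 443.73606692941325, 234.601364130089], [0.0, 0.0, 1.0]] [[0.5211, -0.4888, 0.6997, 1.2039], [0.8535, 0.2967, -0.4283, -0.3379], [0.0017, 0.8204, 0.5718, 0.5783], [0.0, 0.0, 0.0, 1.0]] ['img', 'K', 'pose']
```

View pics/top0.png

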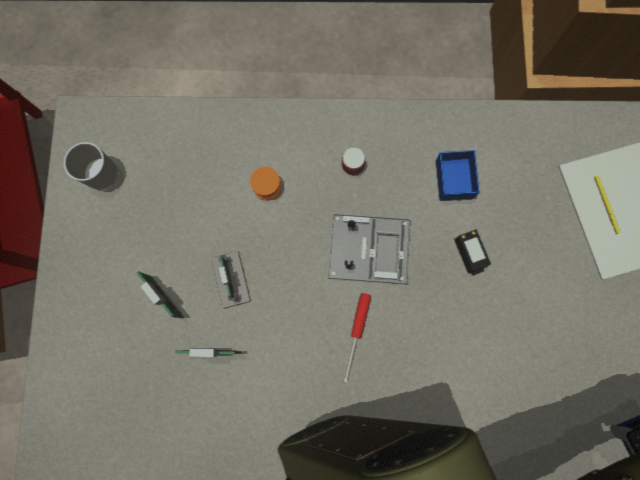

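View pics/scene0.png

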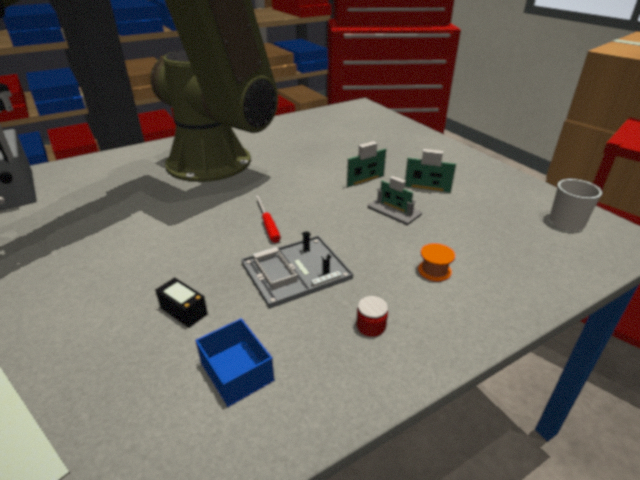

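The top view shows the chassis around (370,248), the battery at (472,252), and the stand with the small card at (229,279). There are two larger decoy cards at (160,295) and (210,352). I'll enlarge.

```bash
cat > h.py <<'E'
import numpy as np,cv2,pickle
from scipy.spatial.transform import Rotation as R
def ray(c,u,v,z,pose=None):
    K=c['K'];T=c['pose'];d=np.array([(u-K[0,2])/K[0,0],-(v-K[1,2])/K[1,1],-1.])
    d=T[:3,:3]@d;o=T[:3,3];return o+d*(z-o[2])/d[2]
def wproj(K,T,P):   # fisheye world->pixel
    p=(np.asarray(P)-T[:3,3])@T[:3,:3];x,y,z=p[...,0],-p[...,1],-p[...,2]
    r=np.hypot(x,y);th=np.arctan2(r,z);s=np.where(r>1e-9,th/np.maximum(r,1e-9),0)
    return np.stack([K[0,2]+K[0,0]*x*s,K[1,2]+K[1,1]*y*s],-1)
def wray(K,T,u,v,z):
    a=(u-K[0,2])/K[0,0];b=(v-K[1,2])/K[1,1];r=np.hypot(a,b)
    d=T[:3,:3]@np.array([np.sin(r)*a/r,-np.sin(r)*b/r,-np.cos(r)]);o=T[:3,3]
    return o+d*(z-o[2])/d[2]
def wpose(o,c):
    T=np.eye(4);T[:3,:3]=R.from_euler('xyz',o['eef_rot']).as_matrix();T[:3,3]=o['ee_pos'];return T@c['hand_eye']
E
python3 - <<'E'
from h import *
d=pickle.load(open('c0.pkl','rb'));c=d['top']
im=c['img'][205:315,205:500,::-1];cv2.imwrite('pics/topc.png',cv2.resize(im,None,fx=2.7,fy=2.7,interpolation=cv2.INTER_CUBIC))
for n,u,v,z in(('chassis',370,248,.01),('bat',472,250,.04),('stand',231,279,.01),('card top',226,275,.09),('can',354,160,.05),('bin',458,175,.05),('spool',266,183,.04)):print(n,ray(c,u,v,z).round(3))
E
```

```text
chassis [ 0.578 -0.022  0.01 ]
bat [ 0.572 -0.246  0.04 ]
stand [0.501 0.294 0.01 ]
card top [0.5   0.289 0.09 ]
can [0.773 0.018 0.05 ]
bin [ 0.741 -0.216  0.05 ]
spool [0.72  0.218 0.04 ]
```

View pics/topc.png

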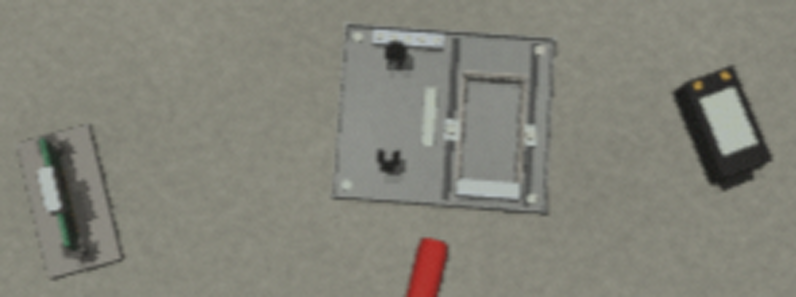

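Emit:
apply_moves(deltas=[[0, 3.1, 3.5, 0.4, 0, 0, -0.02], [0, 3.1, 3.5, 0.4, 0, 0, -0.02], [0, 3.1, 3.5, 0.4, 0, 0, -0.02], [0, 3.1, 3.5, 0.4, 0, 0, -0.02], [0, 3.1, 3.5, 0.4, 0, 0, -0.02], [0, 3.1, 3.5, 0.4, 0, 0, -0.02], [0, 3.1, 3.5, 0.4, 0, 0, -0.02], [0, 3.1, 3.5, 0.4, 0, 0, -0.02], [0, 3.1, 3.5, 0.4, 0, 0, -0.02], [0, 3.1, 3.5, 0.4, 0, 0, -0.02]])

```text
time_s: 1.1
ee_pos: [0.555, -0.1411, 0.2497]
eef_rot: [-3.141, 0.0, 0.259]
force: [0.7, -0.4, 0.2]
grip_width: 0.0939
grip_force: 0.0
```

Emit:
apply_moves(deltas=[[0, 0, 0, 0, 0, 0, 0], [0, 0, 0, 0, 0, 0, 0]])

```text
time_s: 1.3
ee_pos: [0.5542, -0.1423, 0.2491]
eef_rot: [-3.141, 0.001, 0.262]
force: [-0.4, 0.3, 0.0]
grip_width: 0.0937
grip_force: 0.0
```

```bash
python3 - <<'E'
from h import *
from station import ctrl
o=ctrl.get_obs();c=ctrl.camera('wrist');T=wpose(o,c);pickle.dump((o,c,T),open('w1.pkl','wb'))
print(o['time_s'],o['ee_pos'],o['eef_rot'],o['force']);print(c['K'],c['hand_eye'].round(4),T.round(3))
for P in((.578,-.022,.01),(.572,-.246,.04),(.5,.29,.05)):print(wproj(c['K'],T,P))
cv2.imwrite('pics/w1.png',c['img'][:,:,::-1])
E
```

```text
1.3 [ 0.55415263 -0.1422507   0.24913092] [-3.14114750e+00  9.97214955e-04  2.61663561e-01] [-0.4038694   0.32975838  0.03631242]
[[371.64829954   0.         327.98800596]
 [  0.         371.64829954 239.6885669 ]
 [  0.           0.           1.        ]] [[-3.000e-04  9.669e-01  2.551e-01  7.450e-02]
 [ 1.000e+00  5.000e-04 -1.000e-03 -8.000e-04]
 [-1.100e-03  2.551e-01 -9.669e-01 -1.754e-01]
 [ 0.000e+00  0.000e+00  0.000e+00  1.000e+00]] [[ 0.258  0.934  0.247  0.626]
 [-0.966  0.25   0.067 -0.122]
 [ 0.001 -0.256  0.967  0.424]
 [ 0.     0.     0.     1.   ]]
[231.35836541 163.64890294]
[425.16262747 224.00393706]
[  8.05856485 179.56190501]
```

View pics/w1.png

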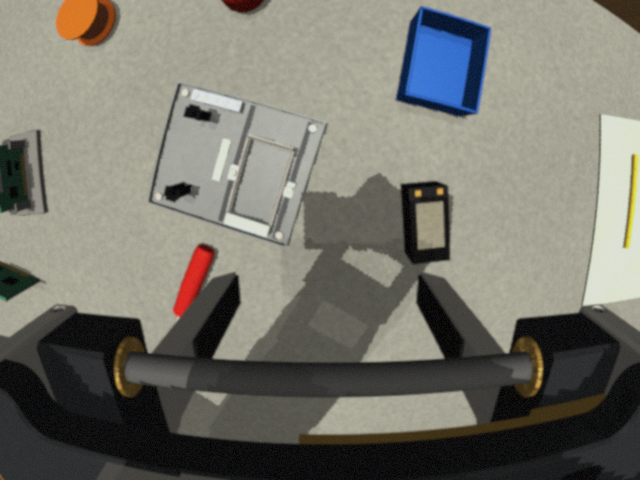

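The wrist view shows the chassis at about (238,165), the battery at (427,222) and the stand on the left edge. I'll enlarge the chassis and battery.

```bash
python3 - <<'E'
from h import *
o,c,T=pickle.load(open('w1.pkl','rb'))
cv2.imwrite('pics/w1c.png',cv2.resize(c['img'][75:270,140:460,::-1],None,fx=2.5,fy=2.5,interpolation=cv2.INTER_CUBIC))
E
```

```text
(no output)
```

View pics/w1c.png

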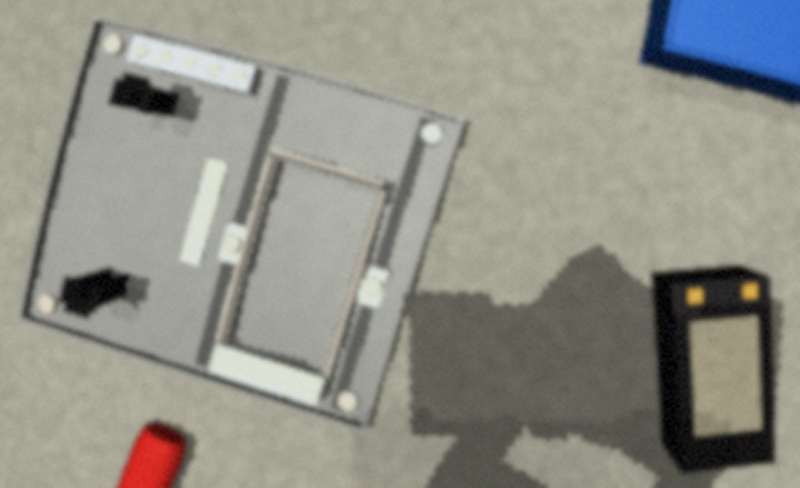

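```bash
cat > fit.py <<'E'
from h import *
from scipy.optimize import least_squares
o,c,T=pickle.load(open('w1.pkl','rb'));ct=pickle.load(open('c0.pkl','rb'))['top']
W=lambda a:np.array(a)/2.5+[140,75]
def tproj(P):
    p=(P-ct['pose'][:3,3])@ct['pose'][:3,:3];K=ct['K'];return np.stack([K[0,2]-K[0,0]*p[:,0]/p[:,2],K[1,2]+K[1,1]*p[:,1]/p[:,2]],-1)
def tf(q,L):
    cs,sn=np.cos(q[2]),np.sin(q[2]);L=np.array(L,float);return np.stack([q[0]+cs*L[:,0]-sn*L[:,1],q[1]+sn*L[:,0]+cs*L[:,1],L[:,2]],-1)
def fit(L,obs,pr,q0):
    r=least_squares(lambda q:(pr(tf(q,L))-obs).ravel(),q0);return r.x,r.fun.reshape(-1,2).round(1).tolist()
wp=lambda P:wproj(c['K'],T,P)
if __name__=='__main__':
    Lc=[(.075,.09,.014),(.075,-.09,.014),(-.075,-.09,.014),(-.075,.09,.014)]
    q,e=fit(Lc,W([(97,22),(467,122),(368,426),(24,317)]),wp,[.578,-.022,0]);print('chW',q.round(4),e)
    q2,e=fit(Lc,np.array([(348,25),(553,40),(547,213),(333,198)])/2.7+205,tproj,[.578,-.022,0]);print('chT',q2.round(4),e)
    Lb=[(.042,.022,.046),(.042,-.022,.046),(-.042,-.022,.046),(-.042,.022,.046)]
    b,e=fit(Lb,W([(672,284),(769,280),(773,461),(686,470)]),wp,[.572,-.246,.25]);print('batW',b.round(4),e)
    def loc(u,v,z,q):
        p=wray(c['K'],T,*W((u,v)),z)[:2]-q[:2];cs,sn=np.cos(q[2]),np.sin(q[2]);return (np.array([cs*p[0]+sn*p[1],-sn*p[0]+cs*p[1]])*1e3).round(1)
    for u,v,z in((213,345,.0225),(327,378,.0225),(320,404,.0225),(207,372,.0225),(272,150,.026),(388,185,.026),(127,95,.05),(85,285,.05)):print(loc(u,v,z,q))
    im=cv2.resize(c['img'][75:270,140:460,::-1],None,fx=2.5,fy=2.5,interpolation=cv2.INTER_CUBIC)
    def box(q,x0,x1,y0,y1,z,col):
        P=wp(tf(q,[(x0,y0,z),(x1,y0,z),(x1,y1,z),(x0,y1,z)]));cv2.polylines(im,[np.int32(((P-[140,75])*2.5*8).round())],True,col,1,cv2.LINE_AA,3)
    box(b,-.042,.042,-.022,.022,.046,(0,255,0));box(b,-.042,.042,-.022,.022,0,(255,255,0));box(b,-.05,-.042,-.014,.014,.008,(0,0,255))
    box(q,-.075,.075,-.09,.09,.014,(0,255,0));box(q,-.075,.075,-.09,.09,0,(255,255,0));box(q,-.0435,.0435,-.063,-.017,.02,(0,0,255))
    box(q,-.045,.045,.043,.047,.046,(255,0,255))
    cv2.imwrite('pics/ov1.png',im)
E
python3 fit.py
```

```text
chW [ 0.5788 -0.0222 -0.0522] [[-0.4, -2.5], [0.9, -1.8], [0.4, 2.9], [-1.5, 1.8]]
chT [ 0.5754 -0.021  -0.0555] [[-1.1, -0.2], [1.2, -0.4], [0.2, 0.4], [-0.3, 0.2]]
batW [ 0.573  -0.2506  0.3687] [[-0.3, -0.3], [0.8, -2.1], [1.4, 0.8], [-1.8, 1.7]]
[-54.9 -10.6]
[-53.6 -64.9]
[-66.2 -65.1]
[-67.9 -11. ]
[ 36.5 -13.4]
[ 36.3 -66.2]
[43.6 49.1]
[-39.3  46.2]
```

View pics/ov1.png

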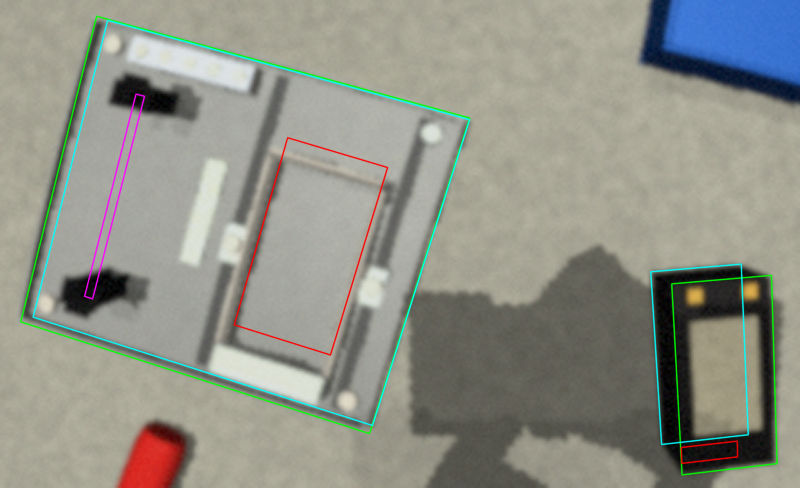

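The overlay fits to a few mm, with the cradle shifted about -10 mm in x. The 2 mm calibration error matters here, so I'll view the chassis from two wrist yaws and solve for the hand-eye offset.

Emit:
apply_moves(deltas=[[0, -1.35, 3.05, 0, 0, 0, -0.078], [0, -1.35, 3.05, 0, 0, 0, -0.078], [0, -1.35, 3.05, 0, 0, 0, -0.078], [0, -1.35, 3.05, 0, 0, 0, -0.078], [0, 0, 0, 0, 0, 0, 0], [0, 0, 0, 0, 0, 0, 0], [0, 0, 0, 0, 0, 0, 0]])

```text
time_s: 2.05
ee_pos: [0.5001, -0.0222, 0.2497]
eef_rot: [3.141, -0.0, -0.053]
force: [0.2, 0.7, 0.5]
grip_width: 0.0943
grip_force: 0.0
```

```bash
cat > snap.py <<'E'
import sys
from h import *
from station import ctrl
o=ctrl.get_obs();c=ctrl.camera('wrist');pickle.dump((o,c,wpose(o,c)),open(sys.argv[1]+'.pkl','wb'));print(o['time_s'],o['ee_pos'].round(4),o['eef_rot'].round(4),o['qpos'].round(2),abs(o['joint_vel']).max())
E
python3 snap.py wA
```

```text
2.05 [ 0.5001 -0.0222  0.2497] [ 3.1414e+00 -1.0000e-04 -5.2800e-02] [-0.12  0.16  1.6  -0.    1.38  1.51] 0.00947403016003633
```

Emit:
apply_moves(deltas=[[0, 0.8, -0.8, 0, 0, 0, 0.145], [0, 0.8, -0.8, 0, 0, 0, 0.145], [0, 0.8, -0.8, 0, 0, 0, 0.145], [0, 0.8, -0.8, 0, 0, 0, 0.145], [0, 0.8, -0.8, 0, 0, 0, 0.145], [0, 0.8, -0.8, 0, 0, 0, 0.145], [0, 0.8, -0.8, 0, 0, 0, 0.145], [0, 0.8, -0.8, 0, 0, 0, 0.145], [0, 0.8, -0.8, 0, 0, 0, 0.145], [0, 0.5, -0.5, 0, 0, 0, 0.145]])

```text
time_s: 3.1
ee_pos: [0.5774, -0.0996, 0.2491]
eef_rot: [-3.141, 0.0, 1.403]
force: [-0.1, 0.2, 0.3]
grip_width: 0.0938
grip_force: 0.0
```

Emit:
apply_moves(deltas=[[0, 0, 0, 0, 0, 0, 0.1], [0, 0, 0, 0, 0, 0, 0], [0, 0, 0, 0, 0, 0, 0], [0, 0, 0, 0, 0, 0, 0]])

```text
time_s: 3.5
ee_pos: [0.577, -0.0982, 0.2497]
eef_rot: [-3.141, -0.0, 1.495]
force: [-0.2, -0.4, -0.2]
grip_width: 0.0939
grip_force: 0.0
```

```bash
python3 snap.py wB; python3 - <<'E'
from h import *
ims=[]
for n in'AB':
    o,c,T=pickle.load(open(f'w{n}.pkl','rb'));p=wproj(c['K'],T,[.577,-.022,.01]);print(p);u,v=np.int32(p)
    ims.append(cv2.resize(cv2.copyMakeBorder(c['img'],150,150,150,150,0)[v+150-100:v+150+100,u+150-100:u+150+100,::-1],(400,400),interpolation=cv2.INTER_CUBIC));print(u-100,v-100)
cv2.imwrite('pics/AB.png',np.hstack(ims))
E
```

```text
3.5 [ 0.577  -0.0982  0.2497] [-3.1415 -0.      1.4951] [-0.23  0.35  1.36 -0.    1.43 -0.16] 0.01163573225513163
[324.59506897 141.75331033]
224 41
[322.29993771 142.40861028]
222 42
```

View pics/AB.png

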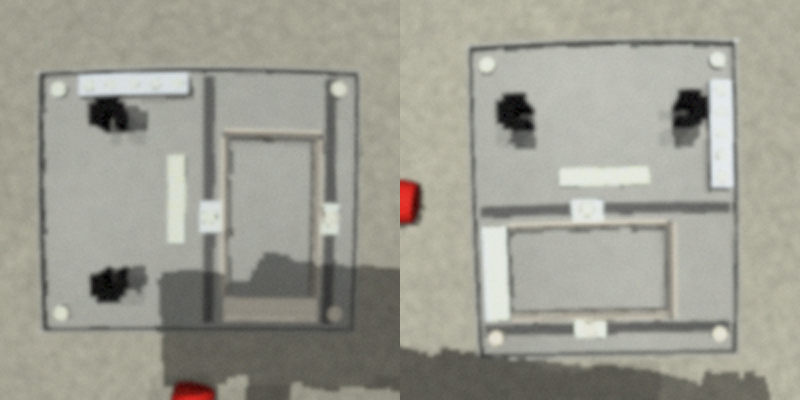

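Both wrist views show the chassis cleanly, with the white lip at -x and the two black guides. In pane A the corners are about (40,72), (357,72), (355,329) and (43,329). In pane B they are about (335,38), (70,47), (79,356) and (335,352). I'll refine these on the dark rim line and solve for the hand-eye correction.

```bash
cat > cal.py <<'E'
from h import *
from scipy.optimize import least_squares
from scipy.ndimage import map_coordinates,gaussian_filter
D={n:pickle.load(open(f'w{n}.pkl','rb')) for n in('A','B')}
def wT(o,c,e):
    T=np.eye(4);T[:3,:3]=R.from_euler('xyz',o['eef_rot']).as_matrix();T[:3,3]=o['ee_pos']
    H=c['hand_eye'].copy();H[:3,3]+=e[:3];H[:3,:3]=R.from_rotvec(e[3:6]).as_matrix()@H[:3,:3];return T@H
def tf(q,L):
    cs,sn=np.cos(q[2]),np.sin(q[2]);L=np.array(L,float);return np.stack([q[0]+cs*L[:,0]-sn*L[:,1],q[1]+sn*L[:,0]+cs*L[:,1],L[:,2]],-1)
C=np.array([(.075,.09,.014),(.075,-.09,.014),(-.075,-.09,.014),(-.075,.09,.014)])
obs={'A':np.array([(40,72),(357,72),(355,329),(43,329)])/2+[224,41],'B':np.array([(335,38),(335,352),(79,356),(70,47)])/2+[222,42]}
def solve(pts):  # pts: list of (name, local Nx3, obs Nx2, normal Nx2 or None)
    def f(p):
        out=[p[3:6]/.002,p[6:9]/.006]
        for n,L,ob,nm in pts:
            o,c,_=D[n];d=wproj(c['K'],wT(o,c,p[3:9]),tf(p[:3],np.asarray(L)*[1+p[9],1+p[9],1]))-ob
            out.append(d.ravel()if nm is None else (d*nm).sum(1)*.4)
        return np.concatenate(out+[[p[9]/.01]])
    return least_squares(f,[.578,-.022,-.053]+[0]*7,loss='soft_l1')
if __name__=='__main__':
    r=solve([(n,C,obs[n],None)for n in'AB']);print(r.x.round(4),r.cost)
    for it in range(2):
        pts=[]
        for n in'AB':
            o,c,_=D[n];g=gaussian_filter(c['img'].astype(float).sum(2),.7);T=wT(o,c,r.x[3:9])
            for k in range(4):
                a,b=C[k],C[(k+1)%4];t=np.linspace(.08,.92,40)[:,None];L=a+(b-a)*t
                s=1+r.x[9];P=wproj(c['K'],T,tf(r.x[:3],L*[s,s,1]));d=np.gradient(P,axis=0);nm=np.stack([-d[:,1],d[:,0]],1);nm/=np.linalg.norm(nm,axis=1)[:,None]
                ss=np.arange(-3,3.01,.1);Q=P[:,None]+ss[None,:,None]*nm[:,None]
                I=map_coordinates(g,[Q[...,1],Q[...,0]],order=1,mode='nearest');j=I.argmin(1);ok=(j>2)&(j<len(ss)-3)
                pts.append((n,L[ok],(P+ss[j][:,None]*nm)[ok],nm[ok]))
        r=solve(pts);print(r.x.round(4),r.cost,[len(p[1])for p in pts])
        for p in pts:
            o,c,_=D[p[0]];d=((wproj(c['K'],wT(o,c,r.x[3:9]),tf(r.x[:3],p[1]*[1+r.x[9],1+r.x[9],1]))-p[2])*p[3]).sum(1);print(p[0],np.median(d).round(2),end=' ')
        print()
    pickle.dump(r.x,open('cal.pkl','wb'))
    def loc(n,u,v,z):
        o,c,_=D[n];p=wray(c['K'],wT(o,c,r.x[3:9]),u,v,z)[:2]-r.x[:2];cs,sn=np.cos(r.x[2]),np.sin(r.x[2]);return (np.array([cs*p[0]+sn*p[1],-sn*p[0]+cs*p[1]])*1e3).round(1)
    for n,u,v,z,t in(('A',270,134,.026,'endwall mid top'),('A',270,131,.026,'endwall outer'),('A',270,298,.0225,'lip+x edge'),('A',270,319,.0225,'lip -x'),('A',225,220,.02,'side+y'),('A',320,220,.02,'side-y'),
       ('B',108,272,.0225,'lip+x'),('B',84,272,.0225,'lip-x'),('B',272,270,.026,'endwall'),('B',190,224,.02,'side+y'),('B',190,316,.02,'side-y'),('A',107,115,.05,'g+'),('A',107,284,.05,'g-'),('B',115,113,.05,'g-'),('B',288,108,.05,'g+')):
        print(t,loc(n,*(np.array([u,v])/2+([224,41]if n=='A'else[222,42])),z))
E
python3 cal.py
```

```text
[ 5.789e-01 -2.010e-02 -5.640e-02 -3.000e-04 -0.000e+00 -9.000e-04
  8.000e-04 -4.000e-04 -0.000e+00 -1.940e-02] 3.4510064792162134
[ 5.79e-01 -2.01e-02 -5.76e-02  1.00e-04 -1.00e-04 -1.00e-03 -1.00e-04
 -3.00e-04  0.00e+00 -3.13e-02] 5.538115423435114 [40, 40, 40, 40, 40, 31, 40, 40]
A -0.13 A 0.12 A -0.02 A 0.36 B -0.34 B -0.14 B -0.13 B -0.04 
[ 5.79e-01 -2.00e-02 -5.77e-02  1.00e-04 -1.00e-04 -1.00e-03 -1.00e-04
 -3.00e-04  0.00e+00 -3.13e-02] 5.505179789674492 [40, 40, 39, 40, 40, 31, 40, 40]
A -0.11 A 0.12 A 0.0 A 0.28 B -0.26 B -0.11 B -0.19 B 0.01 
endwall mid top [ 35.  -38.5]
endwall outer [ 36.6 -38.5]
lip+x edge [-54.3 -39.9]
lip -x [-66.  -40.1]
side+y [-12. -15.]
side-y [-11.  -66.9]
lip+x [-53.2 -39.5]
lip-x [-66.5 -39. ]
endwall [ 36. -40.]
side+y [ -7.8 -14.6]
side-y [ -9.  -65.4]
g+ [42.5 45. ]
g- [-43.9  45.6]
g- [-43.4  44.1]
g+ [43.1 44.8]
```

Calibration is good to about 1 mm: chassis at (0.579, -0.020), yaw -0.058, cradle shift about -10 mm. Next I'll grip the battery.

Emit:
apply_moves(deltas=[[0, -0.05, -1.68, -1.1, 0, 0, -0.13], [0, -0.05, -1.68, -1.1, 0, 0, -0.13], [0, -0.05, -1.68, -1.1, 0, 0, -0.13], [0, -0.05, -1.68, -1.1, 0, 0, -0.13], [0, -0.05, -1.68, -1.1, 0, 0, -0.13], [0, -0.05, -1.68, -1.1, 0, 0, -0.13], [0, -0.05, -1.68, -1.1, 0, 0, -0.13], [0, -0.05, -1.68, -1.1, 0, 0, -0.13], [0, -0.05, -1.68, -1.1, 0, 0, -0.13], [0, 0, 0, 0, 0, 0, 0]], grip_force=25)

```text
time_s: 4.55
ee_pos: [0.5717, -0.2503, 0.1492]
eef_rot: [-3.14, 0.002, 0.322]
force: [-0.3, -0.3, -0.2]
grip_width: 0.0942
grip_force: 0.0
```

Emit:
apply_moves(deltas=[[0, 0, 0, -3, 0, 0, 0], [0, 0, 0, -3, 0, 0, 0], [0, 0, 0, -2.5, 0, 0, 0], [0, 0, 0, -1.7, 0, 0, 0], [0, 0, 0, 0, 0, 0, 0], [0, 0, 0, 0, 0, 0, 0]])

```text
time_s: 5.15
ee_pos: [0.5731, -0.2487, 0.0498]
eef_rot: [3.141, -0.001, 0.33]
force: [-0.4, 0.0, 1.2]
grip_width: 0.094
grip_force: 0.0
```

Emit:
apply_moves(deltas=[[255, 0, 0, 0, 0, 0, 0], [255, 0, 0, 0, 0, 0, 0], [255, 0, 0, 0, 0, 0, 0], [255, 0, 0, 0, 0, 0, 0], [255, 0, 0, 0, 0, 0, 0], [255, 0, 0, 0, 0, 0, 0], [255, 0, 0, 0, 0, 0, 0], [255, 0, 0, 0, 0, 0, 0]])

```text
time_s: 5.95
ee_pos: [0.5726, -0.2492, 0.0488]
eef_rot: [3.141, -0.0, 0.328]
force: [0.8, -1.1, 0.2]
grip_width: 0.0426
grip_force: 24.9
```

Emit:
apply_moves(deltas=[[255, 0, 0, 1.5, 0, 0, 0], [255, 0, 0, 3, 0, 0, 0], [255, 0, 0, 3, 0, 0, 0], [255, 0, 0, 2.5, 0, 0, 0], [255, 0, 0, 0, 0, 0, 0], [255, 0, 0, 0, 0, 0, 0]])

```text
time_s: 6.55
ee_pos: [0.5723, -0.2489, 0.1483]
eef_rot: [-3.141, 0.0, 0.328]
force: [-0.2, -0.4, -5.4]
grip_width: 0.0426
grip_force: 24.9
```

```bash
python3 snap.py wG; python3 - <<'E'
from h import *
o,c,T=pickle.load(open('wG.pkl','rb'));H=c['hand_eye']
for x in(.042,-.042):
  for y in(.022,-.022):print(x,y,wproj(c['K'],H,[x,y,.003]),wproj(c['K'],H,[x,y,.049]))
cv2.imwrite('pics/G.png',cv2.resize(c['img'][200:480,160:500,::-1],None,fx=2,fy=2))
E
```

```text
6.55 [ 0.5723 -0.2489  0.1483] [-3.1412e+00  3.0000e-04  3.2780e-01] [-0.47  0.52  1.36  0.    1.26  0.77] 0.03051243675991317
0.042 0.022 [374.03110172 211.06042541] [364.8366421 197.5074739]
0.042 -0.022 [284.21705589 211.08807867] [292.79502661 197.52590856]
-0.042 0.022 [367.90307532 358.42374717] [361.28257404 321.6213184 ]
-0.042 -0.022 [290.12521726 358.53437563] [296.25540805 321.69095648]
```

View pics/G.png

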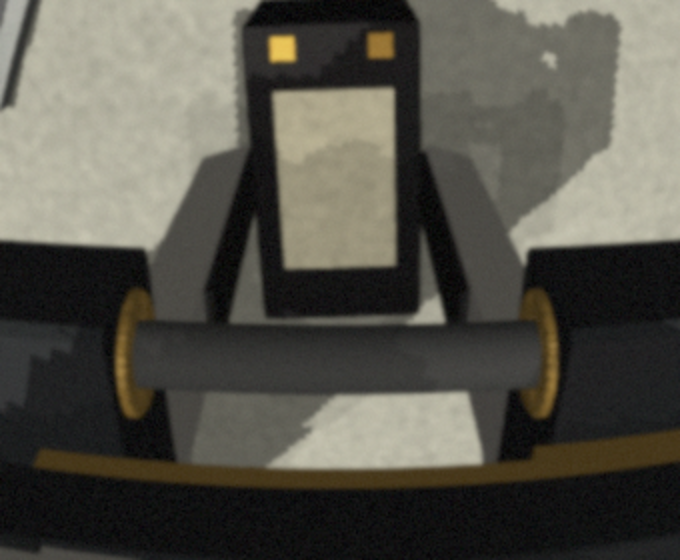

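The battery is centred in the grip within about 0.5 mm: its end edges are at rows 211 and 357, against a predicted 211 and 358. It's skewed about 0.02 rad in yaw. Next I'll carry it over the bay and tilt it.

Emit:
apply_moves(deltas=[[255, -0.33, 3.8, 0, 0, 0, -0.136], [255, -0.33, 3.8, 0, 0, 0, -0.136], [255, -0.33, 3.8, 0, 0, 0, -0.134], [255, -0.33, 3.8, 0, -0.006, -0.105, 0], [255, -0.33, 3.8, 0, -0.006, -0.105, 0], [255, 0, 0, 0, -0.006, -0.105, 0], [255, 0, 0, 0, -0.006, -0.105, 0], [255, 0, 0, 0, 0, 0, 0], [255, 0, 0, 0, 0, 0, 0], [255, 0, 0, 0, 0, 0, 0]])

```text
time_s: 7.6
ee_pos: [0.5564, -0.0593, 0.1484]
eef_rot: [-3.132, -0.418, -0.081]
force: [-0.2, 0.2, -4.5]
grip_width: 0.0426
grip_force: 24.9
```

```bash
cat > st.py <<'E'
from h import *
from station import ctrl
q=np.array([.579,-.020,-.0577])
def st():
    o=ctrl.get_obs();M=R.from_euler('xyz',o['eef_rot']).as_matrix();Rc=R.from_euler('z',q[2]).as_matrix()
    p=o['ee_pos'];B=Rc.T@M@np.diag([1,-1,-1.]);loc=lambda P:(Rc.T@(P-np.r_[q[:2],.006])*1e3).round(1)
    t=lambda bx,by,bz:loc(p+M@np.array([bx,-by,.0488-bz]))
    print('t',o['time_s'],'F',(Rc.T@o['force']).round(1),'M',(Rc.T@o['moment']).round(2),'rpy',R.from_matrix(B).as_euler('xyz').round(3))
    print('tcp',p.round(4),loc(p),'foot',t(-.042,0,0),'tongue tip bot',t(-.05,0,0),'far bot',t(.042,0,0),'top corner',t(-.05,0,.008))
st()
E
python3 st.py
```

```text
t 7.6 F [-0.2  0.2 -4.5] M [0.03 0.59 0.01] rpy [ 0.01  -0.418 -0.023]
tcp [ 0.5564 -0.0593  0.1484] [-20.3 -40.5 142.4] foot [-38.9 -39.6  80.8] tongue tip bot [-46.2 -39.5  77.5] far bot [ 37.9 -41.4 114.9] top corner [-49.4 -39.5  84.8]
```

Emit:
apply_moves(deltas=[[255, 0, 0, -2, 0, 0, 0], [255, 0, 0, -2, 0, 0, 0], [255, 0, 0, -1.6, 0, 0, 0], [255, 0, 0, -0.8, 0, 0, 0], [255, 0, 0, -0.4, 0, 0, 0], [255, 0, 0, -0.3, 0, 0, 0], [255, 0, 0, -0.3, 0, 0, 0], [255, 0, 0, 0, 0, 0, 0]])

```text
time_s: 8.4
ee_pos: [0.5562, -0.0591, 0.0749]
eef_rot: [-3.132, -0.421, -0.08]
force: [-0.3, 0.4, -4.6]
grip_width: 0.0426
grip_force: 24.9
```

```bash
python3 st.py; python3 snap.py wH; python3 - <<'E'
from h import *
from station import ctrl
c=ctrl.camera('scene')
o,w,T=pickle.load(open('wH.pkl','rb'))
a=cv2.resize(c['img'][215:315,225:365,::-1],(560,400),interpolation=cv2.INTER_CUBIC)
b=cv2.resize(w['img'][140:440,200:455,::-1],(340,400))
cv2.imwrite('pics/H.png',cv2.resize(np.hstack([a,b]),None,fx=.88,fy=.88))
E
```

```text
t 8.4 F [-0.4  0.4 -4.6] M [ 0.06  0.6  -0.01] rpy [ 0.009 -0.421 -0.023]
tcp [ 0.5562 -0.0591  0.0749] [-20.5 -40.3  68.9] foot [-38.9 -39.5   7.2] tongue tip bot [-46.2 -39.3   3.9] far bot [ 37.7 -41.2  41.5] top corner [-49.5 -39.3  11.2]
8.4 [ 0.5562 -0.0591  0.0749] [-3.1321 -0.4207 -0.0803] [-0.2   0.29  1.94  0.12  0.49  1.35] 0.007322277934955418
```

View pics/H.png

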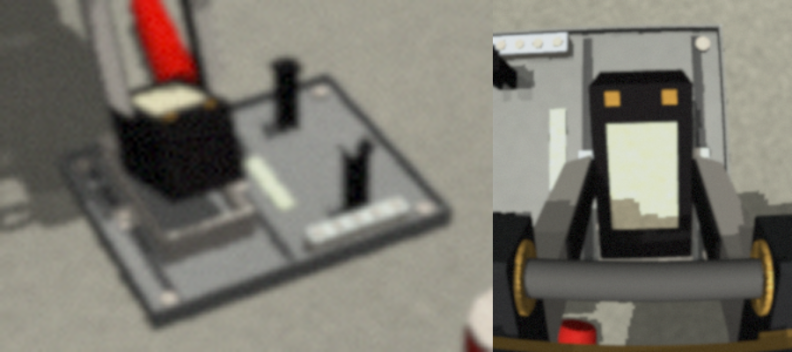

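The tilted battery sits squarely above the cradle, clear of the walls and in line with the rails. I'll lower it 3 mm and push toward the lip.

Emit:
apply_moves(deltas=[[255, 0, 0, -0.15, 0, 0, 0], [255, 0, 0, -0.15, 0, 0, 0], [255, 0, 0, 0, 0, 0, 0], [255, -0.2, 0.01, 0, 0, 0, 0], [255, -0.2, 0.01, 0, 0, 0, 0], [255, -0.2, 0.01, 0, 0, 0, 0], [255, 0, 0, 0, 0, 0, 0], [255, 0, 0, 0, 0, 0, 0]])

```text
time_s: 9.3
ee_pos: [0.5501, -0.0588, 0.0718]
eef_rot: [-3.132, -0.421, -0.08]
force: [-0.4, 0.2, -4.9]
grip_width: 0.043
grip_force: 24.9
```

```bash
python3 st.py
```

```text
t 9.3 F [-0.4  0.2 -4.9] M [0.12 0.6  0.02] rpy [ 0.009 -0.421 -0.023]
tcp [ 0.5501 -0.0588  0.0718] [-26.6 -40.4  65.8] foot [-45.  -39.5   4.1] tongue tip bot [-52.3 -39.4   0.9] far bot [ 31.6 -41.3  38.5] top corner [-55.6 -39.4   8.2]
```

Emit:
apply_moves(deltas=[[255, -0.1, 0.01, 0, 0, 0, 0], [255, -0.1, 0, 0, 0, 0, 0], [255, 0, 0, 0, 0, 0, 0]])

```text
time_s: 9.6
ee_pos: [0.5481, -0.0587, 0.0718]
eef_rot: [-3.132, -0.421, -0.08]
force: [0.5, 0.6, -3.7]
grip_width: 0.0426
grip_force: 24.9
```

Emit:
apply_moves(deltas=[[255, -0.1, 0.01, 0, 0, 0, 0], [255, 0, 0, 0, 0, 0, 0]])

```text
time_s: 9.8
ee_pos: [0.5473, -0.0586, 0.072]
eef_rot: [-3.132, -0.421, -0.08]
force: [0.9, 0.1, -3.3]
grip_width: 0.0429
grip_force: 24.9
```

Emit:
apply_moves(deltas=[[255, -0.05, 0, 0, 0, 0, 0], [255, 0, 0, 0, 0, 0, 0]])

```text
time_s: 10.0
ee_pos: [0.5469, -0.0586, 0.0721]
eef_rot: [-3.132, -0.422, -0.08]
force: [3.2, 0.1, -1.1]
grip_width: 0.0429
grip_force: 24.9
```

Emit:
apply_moves(deltas=[[255, 0.29, -0.02, -0.16, 0.003, 0.05, 0], [255, 0.29, -0.02, -0.17, 0.003, 0.05, 0], [255, 0, 0, 0, 0, 0, 0]])

```text
time_s: 10.3
ee_pos: [0.5529, -0.059, 0.0684]
eef_rot: [-3.134, -0.32, -0.079]
force: [0.3, 0.0, -4.0]
grip_width: 0.0427
grip_force: 24.9
```

Emit:
apply_moves(deltas=[[255, 0.23, -0.01, -0.17, 0.003, 0.05, 0], [255, 0.24, -0.01, -0.18, 0.003, 0.05, 0], [255, 0, 0, 0, 0, 0, 0]])

```text
time_s: 10.6
ee_pos: [0.5573, -0.0591, 0.0646]
eef_rot: [-3.136, -0.22, -0.079]
force: [-0.3, 0.2, -4.7]
grip_width: 0.0426
grip_force: 24.9
```

```bash
python3 st.py
```

```text
t 10.6 F [-0.3  0.2 -4.7] M [ 0.02  0.25 -0.04] rpy [ 0.005 -0.22  -0.021]
tcp [ 0.5573 -0.0591  0.0646] [-19.4 -40.3  58.6] foot [-49.7 -39.4   1.8] tongue tip bot [-57.5 -39.3   0.1] far bot [ 32.3 -41.1  20.2] top corner [-59.2 -39.3   7.9]
```

Emit:
apply_moves(deltas=[[255, 0.21, -0.01, -0.19, 0.003, 0.05, 0], [255, 0.21, -0.01, -0.19, 0.003, 0.05, 0], [255, 0, 0, 0, 0, 0, 0]])

```text
time_s: 10.9
ee_pos: [0.5614, -0.0593, 0.0607]
eef_rot: [-3.138, -0.121, -0.078]
force: [0.7, -0.4, -5.4]
grip_width: 0.043
grip_force: 24.9
```

Emit:
apply_moves(deltas=[[255, 0.19, -0.01, -0.22, 0.003, 0.05, 0], [255, 0, 0, 0, 0, 0, 0]])

```text
time_s: 11.1
ee_pos: [0.5631, -0.0594, 0.0586]
eef_rot: [-3.139, -0.071, -0.078]
force: [-0.2, -0.3, -4.3]
grip_width: 0.0424
grip_force: 24.9
```

```bash
python3 st.py
```

```text
t 11.1 F [-0.2 -0.3 -4.3] M [0.02 0.09 0.01] rpy [ 0.003 -0.071 -0.021]
tcp [ 0.5631 -0.0594  0.0586] [-13.6 -40.3  52.6] foot [-52.  -39.3   0.9] tongue tip bot [-60.  -39.2   0.3] far bot [ 31.8 -41.1   6.9] top corner [-60.5 -39.2   8.3]
```

Emit:
apply_moves(deltas=[[255, 0.17, -0.01, -0.16, 0.002, 0.035, 0], [255, 0.17, -0.01, -0.17, 0.002, 0.035, 0], [255, 0, 0, 0, 0, 0, 0]])

```text
time_s: 11.4
ee_pos: [0.5664, -0.0596, 0.0552]
eef_rot: [-3.14, -0.001, -0.078]
force: [-0.2, -0.6, -4.4]
grip_width: 0.0426
grip_force: 24.9
```

Emit:
apply_moves(deltas=[[255, 0, 0, -0.06, 0, 0, 0], [255, 0, 0, 0, 0, 0, 0]])

```text
time_s: 11.6
ee_pos: [0.5662, -0.0596, 0.055]
eef_rot: [-3.14, -0.001, -0.078]
force: [1.2, 0.6, -5.6]
grip_width: 0.0428
grip_force: 24.9
```

```bash
python3 st.py
```

```text
t 11.6 F [ 1.2  0.6 -5.6] M [ 0.03  0.01 -0.  ] rpy [ 0.001 -0.001 -0.021]
tcp [ 0.5662 -0.0596  0.055 ] [-10.5 -40.3  49. ] foot [-52.4 -39.3   0.2] tongue tip bot [-60.4 -39.2   0.1] far bot [ 31.6 -41.1   0.3] top corner [-60.4 -39.2   8.1]
```

Emit:
apply_moves(deltas=[[255, 0, 0, -0.03, 0, 0, 0], [255, 0, 0, 0, 0, 0, 0]])

```text
time_s: 11.8
ee_pos: [0.5664, -0.0597, 0.0549]
eef_rot: [-3.141, -0.0, -0.078]
force: [-0.3, 0.8, -2.0]
grip_width: 0.0429
grip_force: 24.9
```

Emit:
apply_moves(deltas=[[255, 0, 0, -0.03, 0, 0, 0], [255, 0, 0, 0, 0, 0, 0]])

```text
time_s: 12.0
ee_pos: [0.5665, -0.0596, 0.0548]
eef_rot: [-3.141, -0.0, -0.078]
force: [-3.7, 1.3, 2.6]
grip_width: 0.0424
grip_force: 24.9
```

Emit:
apply_moves(deltas=[[255, 0, 0, -0.03, 0, 0, 0], [255, 0, 0, 0, 0, 0, 0]])

```text
time_s: 12.2
ee_pos: [0.5666, -0.0596, 0.0547]
eef_rot: [-3.141, -0.0, -0.078]
force: [-5.1, 2.0, 7.4]
grip_width: 0.0428
grip_force: 24.9
```

```bash
python3 st.py
```

```text
t 12.2 F [-5.2  1.7  7.4] M [ 0.18  1.15 -0.06] rpy [ 0.001 -0.    -0.021]
tcp [ 0.5666 -0.0596  0.0547] [-10.1 -40.3  48.7] foot [-52.1 -39.4  -0.1] tongue tip bot [-60.1 -39.2  -0.1] far bot [ 31.9 -41.1  -0.1] top corner [-60.1 -39.2   7.9]
```

Emit:
apply_moves(deltas=[[255, 0, 0, 0.07, 0, 0, 0], [255, -0.06, 0, 0, 0, 0, 0], [255, 0, 0, 0, 0, 0, 0]])

```text
time_s: 12.5
ee_pos: [0.5662, -0.0597, 0.0549]
eef_rot: [-3.141, -0.001, -0.078]
force: [0.9, -0.1, -2.8]
grip_width: 0.043
grip_force: 25.0
```

```bash
python3 st.py
```

```text
t 12.5 F [ 0.9 -0.  -2.8] M [ 0.08 -0.21  0.03] rpy [ 0.001 -0.001 -0.021]
tcp [ 0.5662 -0.0597  0.0549] [-10.4 -40.4  48.9] foot [-52.4 -39.5   0. ] tongue tip bot [-60.4 -39.3   0. ] far bot [ 31.6 -41.2   0.1] top corner [-60.4 -39.3   8. ]
```

Emit:
apply_moves(deltas=[[255, 0, 0, -0.03, 0.002, 0.02, 0], [255, 0, 0, 0, 0, 0, 0]])

```text
time_s: 12.7
ee_pos: [0.5663, -0.0597, 0.0548]
eef_rot: [-3.14, 0.021, -0.078]
force: [-1.3, 1.2, 4.2]
grip_width: 0.0428
grip_force: 25.0
```

```bash
python3 st.py
```

```text
t 12.7 F [-1.3  1.1  4.2] M [ 0.13  0.27 -0.01] rpy [ 0.001  0.021 -0.021]
tcp [ 0.5663 -0.0597  0.0548] [-10.4 -40.4  48.8] foot [-53.4 -39.4   0.9] tongue tip bot [-61.4 -39.2   1. ] far bot [ 30.5 -41.1  -0.9] top corner [-61.3 -39.3   9. ]
```

Touchdown is gentle at about 9 N, and the block lies flat. I'll release and look.

Emit:
apply_moves(deltas=[[90, 0, 0, 0, 0, 0, 0], [90, 0, 0, 0, 0, 0, 0], [90, 0, 0, 0, 0, 0, 0], [90, 0, 0, 2, 0, 0, 0], [90, 0, 0, 3, 0, 0, 0], [90, 0, 0, 4, 0, -0.02, 0.02], [90, -1, 0, 5, 0, 0, 0], [90, -3, 0, 5, 0, 0, 0], [90, -3, 0, 1, 0, 0, 0], [0, 0, 0, 0, 0, 0, 0]])

```text
time_s: 13.7
ee_pos: [0.4991, -0.0597, 0.2491]
eef_rot: [-3.139, -0.004, -0.059]
force: [1.0, -0.2, -0.4]
grip_width: 0.066
grip_force: 0.0
```

Emit:
apply_moves(deltas=[[0, 0, 0, 0, 0, 0, 0], [0, 0, 0, 0, 0, 0, 0]])

```text
time_s: 13.9
ee_pos: [0.5007, -0.0597, 0.2457]
eef_rot: [-3.139, 0.001, -0.058]
force: [-0.5, 0.1, -0.2]
grip_width: 0.0813
grip_force: 0.0
```

```bash
python3 snap.py wI; python3 - <<'E'
from h import *
from cal import tf
from station import ctrl
o,w,T=pickle.load(open('wI.pkl','rb'));q=[.579,-.020,-.0577]
p=wproj(w['K'],T,tf(q,[(-.0104,-.04,.04)]))[0];u,v=np.int32(p)-[75,75];v=max(v,0);u=max(u,0)
im=cv2.resize(w['img'][v:v+150,u:u+150,::-1],(600,600),interpolation=cv2.INTER_CUBIC)
def poly(L,col):
    P=(wproj(w['K'],T,tf(q,L))-[u,v])*4+1.5;cv2.polylines(im,[np.int32(P.round())],True,col,1)
for dx in(-.0102,):
    poly([(x+dx,y-.04,.052)for x,y in((-.042,-.022),(.042,-.022),(.042,.022),(-.042,.022))],(0,255,0))
c=ctrl.camera('scene');s=cv2.resize(c['img'][235:310,235:285,::-1],(200,300),interpolation=cv2.INTER_CUBIC)
out=np.zeros((600,800,3),np.uint8);out[:,:600]=im;out[:300,600:]=s;cv2.imwrite('pics/I.png',out)
pickle.dump(c,open('sI.pkl','wb'))
E
```

```text
13.9 [ 0.5007 -0.0597  0.2457] [-3.1387e+00  1.3000e-03 -5.8400e-02] [-0.19  0.17  1.6   0.    1.38  1.44] 0.013865550013106288
```

View pics/I.png

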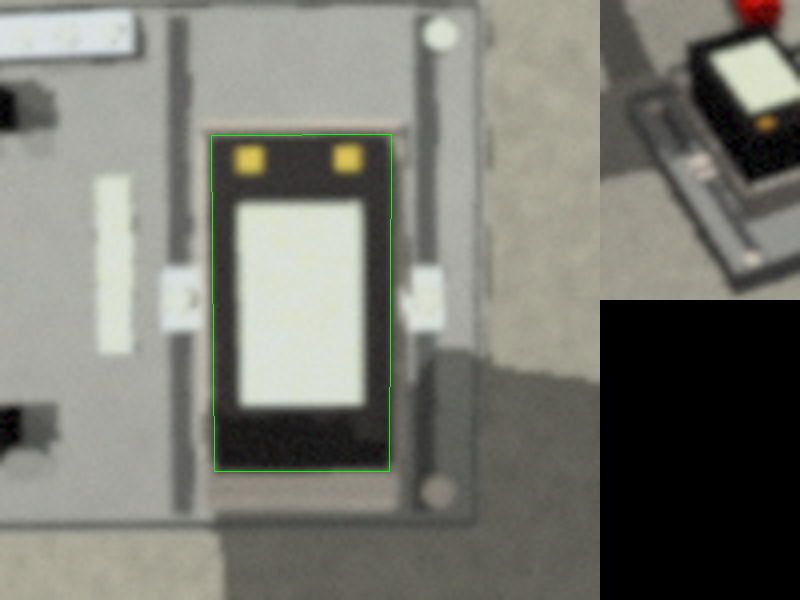

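The battery top outline matches the flat, seated model to within about 0.5 mm. I'll confirm it with a gentle touch on its far end with closed fingers.

Emit:
apply_moves(deltas=[[255, 1.6, 0, -1, 0, 0, 0], [255, 2, 0, -2, 0, 0, 0], [255, 2, 0, -2.5, 0, 0, 0], [255, 2, 0, -3, 0, 0, 0], [255, 2, 0, -3, 0, 0, 0], [255, 0, 0, -3, 0, 0, 0], [255, 0, 0, -1.5, 0, 0, 0], [255, 0, 0, -0.4, 0, 0, 0], [255, 0, 0, 0, 0, 0, 0], [255, 0, 0, 0, 0, 0, 0]])

```text
time_s: 15.0
ee_pos: [0.597, -0.0598, 0.084]
eef_rot: [-3.139, -0.002, -0.058]
force: [-0.0, -1.4, 0.4]
grip_width: 0.0166
grip_force: 0.0
```

Emit:
apply_moves(deltas=[[255, 0, 0, -0.2, 0, 0, 0], [255, 0, 0, -0.1, 0, 0, 0], [255, 0, 0, 0, 0, 0, 0]])

```text
time_s: 15.3
ee_pos: [0.5965, -0.0597, 0.0797]
eef_rot: [-3.139, -0.0, -0.058]
force: [-0.1, 0.3, -0.7]
grip_width: 0.0
grip_force: 0.0
```

Emit:
apply_moves(deltas=[[255, 0, 0, -0.1, 0, 0, 0], [255, 0, 0, 0, 0, 0, 0]])

```text
time_s: 15.5
ee_pos: [0.5964, -0.0597, 0.0784]
eef_rot: [-3.139, 0.0, -0.058]
force: [-0.2, 0.3, -0.3]
grip_width: 0.0002
grip_force: 0.0
```

Tip at 0.0534. I'll continue in small steps.

Emit:
apply_moves(deltas=[[255, 0, 0, -0.1, 0, 0, 0], [255, 0, 0, 0, 0, 0, 0]])

```text
time_s: 15.7
ee_pos: [0.5964, -0.0597, 0.0773]
eef_rot: [-3.139, 0.0, -0.058]
force: [-0.0, -0.1, -0.1]
grip_width: 0.0006
grip_force: 0.0
```

Emit:
apply_moves(deltas=[[255, 0, 0, -0.06, 0, 0, 0], [255, 0, 0, 0, 0, 0, 0]])

```text
time_s: 15.9
ee_pos: [0.5964, -0.0597, 0.0768]
eef_rot: [-3.139, 0.0, -0.058]
force: [-0.2, -0.2, -0.8]
grip_width: 0.0007
grip_force: 0.0
```

Emit:
apply_moves(deltas=[[255, 0, 0, -0.04, 0, 0, 0], [255, 0, 0, 0, 0, 0, 0]])

```text
time_s: 16.1
ee_pos: [0.5964, -0.0596, 0.0764]
eef_rot: [-3.139, 0.0, -0.058]
force: [-0.4, 0.3, 0.0]
grip_width: -0.0001
grip_force: 0.0
```

There's no contact down to 0.0514, so the battery top is not raised and it's home. Moving on to the card.

Emit:
apply_moves(deltas=[[255, 0, 0, 4, 0, 0, 0], [120, 0, 0, 4.5, 0, 0, 0], [120, -2.1, 4.1, 3.5, 0, 0, 0.0375], [120, -2.1, 4.1, 0, 0, 0, 0.0375], [120, -2.1, 4.1, 0, 0, 0, 0.0375], [120, -2.1, 4.1, 0, 0, 0, 0.0375], [120, -2.1, 4.1, 0, 0, 0, 0.0375], [120, -2.1, 4.1, 0, 0, 0, 0.0375], [120, -2.1, 4.1, 0, 0, 0, 0.0375], [120, -2.1, 4.1, 0, 0, 0, 0.0375]])

```text
time_s: 17.1
ee_pos: [0.4302, 0.2642, 0.192]
eef_rot: [-3.139, -0.0, 0.243]
force: [1.4, -0.2, 0.2]
grip_width: 0.0496
grip_force: 0.0
```

Emit:
apply_moves(deltas=[[120, 0, 0, 0, 0, 0, 0], [120, 0, 0, 0, 0, 0, 0], [120, 0, 0, 0, 0, 0, 0]])

```text
time_s: 17.4
ee_pos: [0.4317, 0.2621, 0.1917]
eef_rot: [-3.139, 0.0, 0.241]
force: [0.1, 0.5, -0.3]
grip_width: 0.0499
grip_force: 0.0
```

```bash
python3 snap.py wS; cat > seg.py <<'E'
import sys
from h import *
o,c,T=pickle.load(open(sys.argv[1]+'.pkl','rb'));K=c['K']
p=wproj(K,T,[.5,.29,.09]);print('pred',p)
hsv=cv2.cvtColor(c['img'],cv2.COLOR_RGB2HSV)
def blobs(m,mn,mx):
    n,l,s,ce=cv2.connectedComponentsWithStats(m.astype(np.uint8))
    return [(i,s[i].tolist(),ce[i].round(1))for i in range(1,n) if mn<s[i,4]<mx and np.hypot(*(ce[i]-p))<130],l
for thr in(150,175,200):
    b,l=blobs((hsv[...,2]>thr)&(hsv[...,1]<40),150,3000);print(thr,b)
    for i,s,_ in b:
        r=cv2.minAreaRect(np.argwhere(l==i)[:,::-1].astype(np.float32));print('  rect',r, [wray(K,T,*q,.09)[:2].round(4).tolist() for q in cv2.boxPoints(r)],'ctr',wray(K,T,*r[0],.09).round(4))
b,l=blobs((hsv[...,0]>50)&(hsv[...,0]<95)&(hsv[...,1]>90)&(hsv[...,2]>25),100,5000);print('green',b)
E
python3 seg.py wS
```

```text
17.4 [0.4317 0.2621 0.1917] [-3.1389e+00  2.0000e-04  2.4050e-01] [0.47 0.22 1.67 0.   1.26 1.8 ] 0.016763638797604802
pred [314.33246715 145.90672965]
150 []
175 [(3, [316, 81, 29, 115, 1634], array([334.9, 134. ]))]
  rect ((334.57025146484375, 137.97633361816406), (115.2252197265625, 24.38212776184082), 83.46337127685547) [[0.5469, 0.3002], [0.5532, 0.2835], [0.472, 0.2532], [0.4656, 0.2704]] ctr [0.5093 0.2769 0.09  ]
200 [(5, [298, 118, 18, 48, 741], array([306.5, 141.7]))]
  rect ((306.5261535644531, 141.47076416015625), (47.59327697753906, 15.753485679626465), 86.8201675415039) [[0.5173, 0.3071], [0.5206, 0.2959], [0.4865, 0.2857], [0.4832, 0.2969]] ctr [0.5019 0.2964 0.09  ]
green [(1, [304, 87, 8, 30, 158], array([307.5, 101.5])), (6, [309, 167, 6, 30, 156], array([311.5, 181.4]))]
```

```bash
python3 - <<'E'
from h import *
o,c,T=pickle.load(open('wS.pkl','rb'));K=c['K'];hsv=cv2.cvtColor(c['img'],cv2.COLOR_RGB2HSV)
def fit(m,z,tag):
    v,u=np.nonzero(m);P=np.array([wray(K,T,a,b,z)[:2]for a,b in zip(u,v)]);ce=P.mean(0);w,V=np.linalg.eigh(np.cov((P-ce).T));d=V[:,1]*np.sign(V[0,1])
    t=(P-ce)@d;print(tag,len(u),ce.round(4),'yaw',np.arctan2(d[1],d[0]).round(4),'len',np.ptp(t).round(4),'wid',np.ptp((P-ce)@V[:,0]).round(4));return ce
m=(hsv[...,2]>200)&(hsv[...,1]<40);n,l,s,ce=cv2.connectedComponentsWithStats(m.astype(np.uint8));fit(l==l[142,306],.09,'block')
g=(hsv[...,0]>50)&(hsv[...,0]<95)&(hsv[...,1]>90)&(hsv[...,2]>25);n,l,s,ce=cv2.connectedComponentsWithStats(g.astype(np.uint8))
i=l[101,307];j=l[181,311]
if i and j:
  for z in(.07,):a=fit(l==i,z,'g1');b=fit(l==j,z,'g2');fit((l==i)|(l==j),z,'board')
# stand base: bench-edge profile across at z=.01 : print gray row samples in stand-ish coords
G=cv2.GaussianBlur(c['img'],(0,0),.8).astype(int)
for yaw in(.24,):
  d=np.array([np.cos(yaw),np.sin(yaw)]);nrm=np.array([-d[1],d[0]])
  for a in(-.052,0.052):
    row=[]
    for k in range(-50,52,3):
        p=wproj(K,T,[*( np.array([.5,.292])+a*d+k*1e-3*nrm),.01]);row.append(G[int(round(p[1])),int(round(p[0]))].sum()//3)
    print(a,row)
  for b in(-.025,.026):
    row=[]
    for k in range(-75,78,3):
        p=wproj(K,T,[*( np.array([.5,.292])+b*nrm+k*1e-3*d),.01]);row.append(G[int(round(p[1])),int(round(p[0]))].sum()//3)
    print('long',b,row)
E
```

```text
block 741 [0.5017 0.2963] yaw 0.2824 len 0.0356 wid 0.0117
g1 158 [0.5332 0.3044] yaw 0.3072 len 0.0237 wid 0.0051
g2 156 [0.4714 0.2863] yaw 0.262 len 0.0235 wid 0.0044
board 314 [0.5025 0.2954] yaw 0.2855 len 0.0881 wid 0.0053
-0.052 [np.int64(117), np.int64(121), np.int64(132), np.int64(121), np.int64(130), np.int64(128), np.int64(103), np.int64(98), np.int64(109), np.int64(104), np.int64(107), np.int64(107), np.int64(103), np.int64(120), np.int64(140), np.int64(137), np.int64(117), np.int64(110), np.int64(114), np.int64(114), np.int64(107), np.int64(116), np.int64(107), np.int64(103), np.int64(103), np.int64(121), np.int64(167), np.int64(163), np.int64(165), np.int64(175), np.int64(172), np.int64(170), np.int64(174), np.int64(175)]
0.052 [np.int64(169), np.int64(169), np.int64(171), np.int64(174), np.int64(175), np.int64(169), np.int64(172), np.int64(162), np.int64(131), np.int64(176), np.int64(181), np.int64(180), np.int64(181), np.int64(180), np.int64(175), np.int64(136), np.int64(124), np.int64(111), np.int64(85), np.int64(106), np.int64(122), np.int64(103), np.int64(116), np.
[... 1014 characters left out ...]
nt64(175), np.int64(169), np.int64(119), np.int64(126), np.int64(149), np.int64(171), np.int64(174), np.int64(174), np.int64(173), np.int64(174), np.int64(173), np.int64(174), np.int64(175), np.int64(175), np.int64(175), np.int64(175), np.int64(176), np.int64(176), np.int64(175), np.int64(176), np.int64(177), np.int64(176), np.int64(176), np.int64(177), np.int64(178), np.int64(177), np.int64(178), np.int64(177), np.int64(179), np.int64(178), np.int64(179), np.int64(178), np.int64(179), np.int64(179), np.int64(180), np.int64(181), np.int64(181), np.int64(180), np.int64(181), np.int64(180), np.int64(181), np.int64(173), np.int64(167), np.int64(176), np.int64(170), np.int64(169), np.int64(171)]
```

The block segments to 35.6 x 11.7 mm, which is the small card. It sits at (0.502, 0.296), yaw 0.285, with a slight lean toward +y. Next I'll grip it.

Emit:
apply_moves(deltas=[[120, 3.5, 1.7, 0, 0, 0, 0.022], [120, 3.5, 1.66, 0, 0, 0, 0.022], [120, 0, 0, -2, 0, 0, 0], [120, 0, 0, -3, 0, 0, 0], [120, 0, 0, -3, 0, 0, 0], [120, 0, 0, -1.2, 0, 0, 0], [120, 0, 0, -0.7, 0, 0, 0], [120, 0, 0, 0, 0, 0, 0], [120, 0, 0, 0, 0, 0, 0]], grip_force=20)

```text
time_s: 18.35
ee_pos: [0.502, 0.2964, 0.094]
eef_rot: [-3.138, -0.002, 0.285]
force: [0.9, 0.7, 0.8]
grip_width: 0.05
grip_force: 0.0
```

Emit:
apply_moves(deltas=[[220, 0, 0, 0, 0, 0, 0], [255, 0, 0, 0, 0, 0, 0], [255, 0, 0, 0, 0, 0, 0], [255, 0, 0, 0, 0, 0, 0], [255, 0, 0, 0, 0, 0, 0], [255, 0, 0, 0, 0, 0, 0], [255, 0, 0, 0, 0, 0, 0]])

```text
time_s: 19.05
ee_pos: [0.5013, 0.2964, 0.0927]
eef_rot: [-3.139, 0.0, 0.286]
force: [-0.1, -0.1, -0.2]
grip_width: 0.0108
grip_force: 20.0
```

Emit:
apply_moves(deltas=[[255, 0, 0, 1, 0, 0, 0], [255, 0, 0, 1.5, 0, 0, 0], [255, 0, 0, 2.5, 0, 0, 0], [255, 0, 0, 2.5, 0, 0, 0], [255, 0, 0, 1.5, 0, 0, 0], [255, 0, 0, 0, 0, 0, 0], [255, 0, 0, 0, 0, 0, 0], [255, 0, 0, 0, 0, 0, 0]])

```text
time_s: 19.85
ee_pos: [0.5009, 0.2962, 0.1819]
eef_rot: [-3.139, 0.002, 0.286]
force: [-0.2, -0.2, -1.6]
grip_width: 0.0109
grip_force: 20.0
```

```bash
python3 snap.py wC; cat > held.py <<'E'
import sys
from h import *
o,c,T=pickle.load(open(sys.argv[1]+'.pkl','rb'));K=c['K'];H=c['hand_eye'];hsv=cv2.cvtColor(c['img'],cv2.COLOR_RGB2HSV)
print(o['force'].round(1),o['moment'].round(2),o['grip_width'])
zt=.0827 # TCP above card bottom
for x in(.045,.02,-.02,-.045):print(x,'board top px',wproj(K,H,[x,0,zt-.06]).round(1),'board bottom px',wproj(K,H,[x,0,zt]).round(1))
print('block ends',wproj(K,H,[.018,0,zt-.08]).round(1),wproj(K,H,[-.018,0,zt-.08]).round(1))
g=(hsv[...,0]>45)&(hsv[...,0]<95)&(hsv[...,1]>90)&(hsv[...,2]>20);n,l,s,ce=cv2.connectedComponentsWithStats(g.astype(np.uint8))
def tl(u,v,z):return wray(K,H,u,v,z)[:2]*1e3
for i in range(1,n):
    if s[i,4]>40 and abs(ce[i][0]-328)<60 and ce[i][1]>120:
        vv,uu=np.nonzero(l==i);P=np.array([tl(a,b,zt-.06)for a,b in zip(uu,vv)])
        print(s[i].tolist(),ce[i].round(1),'tool mm mean',P.mean(0).round(1),'x',P[:,0].min().round(1),P[:,0].max().round(1),'y',P[:,1].min().round(1),P[:,1].max().round(1),'slope',np.polyfit(P[:,0],P[:,1],1)[0].round(3))
m=(hsv[...,2]>150)&(hsv[...,1]<50);n,l,s,ce=cv2.connectedComponentsWithStats(m.astype(np.uint8))
for i in range(1,n):
    if 100<s[i,4]<4000 and abs(ce[i][0]-328)<40 and ce[i][1]>170:print('bright',s[i].tolist(),ce[i].round(1))
E
python3 held.py wC
```

```text
19.85 [0.5009 0.2962 0.1819] [-3.1391e+00  1.7000e-03  2.8560e-01] [0.47 0.39 1.46 0.   1.29 1.75] 0.005838281859398078
[-0.2 -0.2 -1.6] [ 0.04 -0.02  0.03] 0.01091160183924674
0.045 board top px [329.  198.8] board bottom px [328.7 186.2]
0.02 board top px [329.  243.7] board bottom px [328.7 221.2]
-0.02 board top px [329.  309.3] board bottom px [328.7 274.3]
-0.045 board top px [328.9 345.6] board bottom px [328.7 305. ]
block ends [329.2 258.1] [329.1 321.9]
[325, 188, 9, 59, 329] [328.7 221.3] tool mm mean [32.6 -0.2] x 18.7 50.9 y -2.2 2.2 slope 0.006
[327, 323, 4, 21, 61] [328.1 332.9] tool mm mean [-36.   -0.5] x -43.1 -29.1 y -1.2 0.6 slope 0.008
bright [333, 186, 11, 19, 141] [337.4 195.3]
bright [316, 322, 25, 40, 666] [327.9 345. ]
bright [307, 398, 43, 36, 1395] [328.4 416.3]
```

```bash
python3 - <<'E'
from h import *
o,c,T=pickle.load(open('wC.pkl','rb'));hsv=cv2.cvtColor(c['img'],cv2.COLOR_RGB2HSV)
g=(hsv[...,0]>45)&(hsv[...,0]<95)&(hsv[...,1]>90)&(hsv[...,2]>20);n,l,s,ce=cv2.connectedComponentsWithStats(g.astype(np.uint8));m=l==l[221,328]
for v in range(184,248,2):
    u=np.nonzero(m[v])[0];print(v,(u.min(),u.max(),round(u.mean(),1)) if len(u)else None,end=' | ')
print();G=c['img'].sum(2)//3
for v in range(180,206,2):print(v,G[v,318:342].tolist())
E
```

```text
184 None | 186 None | 188 (np.int64(329), np.int64(330), np.float64(329.5)) | 190 (np.int64(329), np.int64(330), np.float64(329.5)) | 192 (np.int64(329), np.int64(330), np.float64(329.5)) | 194 (np.int64(329), np.int64(330), np.float64(329.5)) | 196 (np.int64(328), np.int64(330), np.float64(329.0)) | 198 (np.int64(327), np.int64(330), np.float64(328.5)) | 200 (np.int64(327), np.int64(331), np.float64(329.0)) | 202 (np.int64(327), np.int64(331), np.float64(329.0)) | 204 (np.int64(327), np.int64(331), np.float64(329.0)) | 206 (np.int64(326), np.int64(331), np.float64(328.5)) | 208 (np.int64(326), np.int64(331), np.float64(328.5)) | 210 (np.int64(326), np.int64(331), np.float64(328.5)) | 212 (np.int64(326), np.int64(331), np.float64(328.5)) | 214 (np.int64(326), np.int64(331), np.float64(328.5)) | 216 (np.int64(326), np.int64(331), np.float64(328.5)) | 218 (np.int64(326), np.int64(331), np.float64(328.5)) | 220 (np.int64(326), np.int64(331), np.float64(328.5)) | 222 (np.int64(326), np.int64(331), np.float64(328.5)) | 224 (np.int64(326), np.int64(331), np.float64(328.5)) | 226 (np.int64(
[... 1461 characters left out ...]
 163, 156, 135, 96, 56, 35, 29, 37, 49, 91, 135, 152, 153, 153, 152, 153, 155, 158, 159]
196 [164, 165, 161, 164, 162, 160, 147, 120, 80, 49, 35, 33, 34, 48, 96, 138, 156, 154, 153, 151, 150, 152, 153, 154]
198 [164, 164, 161, 164, 163, 163, 151, 118, 86, 65, 69, 67, 68, 73, 101, 138, 156, 154, 148, 146, 147, 148, 148, 140]
200 [163, 164, 162, 162, 162, 164, 154, 138, 116, 111, 108, 109, 105, 107, 122, 145, 153, 152, 147, 147, 146, 148, 149, 147]
202 [161, 162, 165, 165, 161, 161, 154, 137, 121, 114, 112, 114, 113, 119, 131, 148, 157, 154, 153, 146, 149, 148, 148, 145]
204 [158, 162, 160, 161, 157, 149, 138, 131, 121, 117, 111, 115, 114, 119, 132, 150, 154, 143, 136, 131, 133, 139, 141, 140]
```

The held card is straight and centred, with offset under 0.5 mm and tilt under 0.01 rad. I'll carry it to the slot.

Emit:
apply_moves(deltas=[[255, 1.15, -3.88, 0, 0, 0, -0.049], [255, 1.15, -3.88, 0, 0, 0, -0.049], [255, 1.15, -3.88, 0, 0, 0, -0.049], [255, 1.15, -3.88, 0, 0, 0, -0.049], [255, 1.15, -3.88, 0, 0, 0, -0.049], [255, 1.15, -3.88, 0, 0, 0, -0.049], [255, 1.15, -3.84, 0, 0, 0, -0.049], [255, 0, 0, -2, 0, 0, 0], [255, 0, 0, 0, 0, 0, 0], [255, 0, 0, 0, 0, 0, 0]])

```text
time_s: 20.9
ee_pos: [0.5814, 0.0256, 0.1624]
eef_rot: [-3.139, 0.002, -0.057]
force: [0.5, 0.2, -1.6]
grip_width: 0.0108
grip_force: 20.0
```

```bash
python3 st.py
```

```text
t 20.9 F [ 0.5  0.2 -1.6] M [ 0.04  0.02 -0.  ] rpy [0.003 0.002 0.001]
tcp [0.5814 0.0256 0.1624] [ -0.2  45.6 156.4] foot [-42.3  45.7 107.6] tongue tip bot [-50.3  45.7 107.7] far bot [ 41.7  45.8 107.5] top corner [-50.3  45.7 115.7]
```

Emit:
apply_moves(deltas=[[255, 0, -0.07, -1, -0.003, 0, 0], [255, 0, 0, -1.2, 0, 0, 0], [255, 0, 0, -0.3, 0, 0, 0], [255, 0, 0, -0.3, 0, 0, 0], [255, 0, 0, 0, 0, 0, 0]])

```text
time_s: 21.4
ee_pos: [0.5817, 0.0246, 0.1344]
eef_rot: [3.141, 0.001, -0.057]
force: [-0.7, -0.2, -1.0]
grip_width: 0.0111
grip_force: 20.0
```

Emit:
apply_moves(deltas=[[255, 0, 0, -0.2, 0, 0, 0], [255, 0, 0, -0.2, 0, 0, 0], [255, 0, 0, 0, 0, 0, 0]])

```text
time_s: 21.7
ee_pos: [0.5817, 0.0245, 0.1305]
eef_rot: [3.141, 0.0, -0.057]
force: [0.2, 0.1, 0.1]
grip_width: 0.0108
grip_force: 20.0
```

Emit:
apply_moves(deltas=[[255, 0, 0, -0.2, 0, 0, 0], [255, 0, 0, -0.2, 0, 0, 0], [255, 0, 0, 0, 0, 0, 0]])

```text
time_s: 22.0
ee_pos: [0.5817, 0.0245, 0.1264]
eef_rot: [3.141, 0.0, -0.057]
force: [-0.8, 1.0, -2.0]
grip_width: 0.0109
grip_force: 20.0
```

```bash
python3 st.py
```

```text
t 22.0 F [-0.9  0.9 -2. ] M [ 0.04 -0.02  0.04] rpy [-0.  0.  0.]
tcp [0.5817 0.0245 0.1264] [1.000e-01 4.450e+01 1.204e+02] foot [-41.9  44.5  71.6] tongue tip bot [-49.9  44.5  71.6] far bot [42.1 44.5 71.6] top corner [-49.9  44.5  79.6]
```

The card's lower edge is into the grooves with no contact force. I'll continue down.

Emit:
apply_moves(deltas=[[255, 0, 0.03, -0.3, 0, 0, 0], [255, 0, 0, -0.3, 0, 0, 0], [255, 0, 0, -0.3, 0, 0, 0], [255, 0, 0, -0.3, 0, 0, 0], [255, 0, 0, 0, 0, 0, 0]])

```text
time_s: 22.5
ee_pos: [0.5816, 0.0248, 0.1141]
eef_rot: [3.141, 0.001, -0.057]
force: [0.2, -0.8, -1.3]
grip_width: 0.0112
grip_force: 20.0
```

Emit:
apply_moves(deltas=[[255, 0, 0, -0.3, 0, 0, 0], [255, 0, 0, -0.3, 0, 0, 0], [255, 0, 0, -0.3, 0, 0, 0], [255, 0, 0, -0.3, 0, 0, 0], [255, 0, 0, -0.3, 0, 0, 0], [255, 0, 0, 0, 0, 0, 0]])

```text
time_s: 23.1
ee_pos: [0.5816, 0.0248, 0.0992]
eef_rot: [3.141, 0.001, -0.057]
force: [0.0, 0.2, -1.1]
grip_width: 0.0109
grip_force: 20.0
```

Emit:
apply_moves(deltas=[[255, 0, 0, -0.3, 0, 0, 0], [255, 0, 0, -0.3, 0, 0, 0], [255, 0, 0, -0.2, 0, 0, 0], [255, 0, 0, 0, 0, 0, 0], [255, 0, 0, 0, 0, 0, 0]])

```text
time_s: 23.6
ee_pos: [0.5818, 0.0248, 0.0917]
eef_rot: [3.141, 0.0, -0.057]
force: [0.3, 0.3, -1.6]
grip_width: 0.0107
grip_force: 20.0
```

Now 3 mm remains. I'll go down to light contact.

Emit:
apply_moves(deltas=[[255, 0, 0, -0.1, 0, 0, 0], [255, 0, 0, -0.1, 0, 0, 0], [255, 0, 0, 0, 0, 0, 0]])

```text
time_s: 23.9
ee_pos: [0.5817, 0.0248, 0.0896]
eef_rot: [3.141, 0.0, -0.057]
force: [0.1, -0.2, -1.5]
grip_width: 0.0109
grip_force: 20.0
```

Emit:
apply_moves(deltas=[[255, 0, 0, -0.07, 0, 0, 0], [255, 0, 0, 0, 0, 0, 0]])

```text
time_s: 24.1
ee_pos: [0.5817, 0.0248, 0.0889]
eef_rot: [3.141, 0.0, -0.057]
force: [0.5, 0.5, -0.2]
grip_width: 0.0109
grip_force: 20.0
```

Emit:
apply_moves(deltas=[[255, 0, 0, -0.05, 0, 0, 0], [255, 0, 0, 0, 0, 0, 0]])

```text
time_s: 24.3
ee_pos: [0.5819, 0.0248, 0.0888]
eef_rot: [3.141, -0.0, -0.057]
force: [-2.2, 0.0, 0.8]
grip_width: 0.0113
grip_force: 20.0
```

Floor contact came at the expected height. I'll release and retreat to the inspection pose.

Emit:
apply_moves(deltas=[[255, 0, 0, -0.03, 0, 0, 0], [120, 0, 0, 0, 0, 0, 0], [120, 0, 0, 0, 0, 0, 0], [120, 0, 0, 0, 0, 0, 0], [120, 0, 0, 0, 0, 0, 0], [120, 0, 0, 2, 0, 0, 0], [120, 0, 0, 3, 0, 0, 0], [120, 0, 0, 4, 0, 0, 0], [120, -2, 0, 4, 0, 0, 0], [120, -3, 0, 3, 0, 0, 0]])

```text
time_s: 25.3
ee_pos: [0.5318, 0.0247, 0.2502]
eef_rot: [3.141, -0.002, -0.057]
force: [-0.4, 0.2, -0.0]
grip_width: 0.0497
grip_force: 0.0
```

Emit:
apply_moves(deltas=[[120, -3, -2, 0, 0, 0, 0], [120, 0, -2, 0, 0, 0, 0], [120, 0, 0, 0, 0, 0, 0], [120, 0, 0, 0, 0, 0, 0]])

```text
time_s: 25.7
ee_pos: [0.5019, -0.0152, 0.2482]
eef_rot: [3.142, 0.0, -0.058]
force: [0.0, 0.2, -0.9]
grip_width: 0.0498
grip_force: 0.0
```

```bash
python3 snap.py wF; python3 - <<'E'
from h import *
from cal import tf
o,c,T=pickle.load(open('wF.pkl','rb'));K=c['K'];hsv=cv2.cvtColor(c['img'],cv2.COLOR_RGB2HSV);q=[.579,-.020,-.0577]
def loc(m,z):
    v,u=np.nonzero(m);P=np.array([wray(K,T,a,b,z)[:2]for a,b in zip(u,v)])-q[:2];cs,sn=np.cos(q[2]),np.sin(q[2]);return np.stack([cs*P[:,0]+sn*P[:,1],-sn*P[:,0]+cs*P[:,1]],1)*1e3
def rep(m,z,tag,mn,mx):
    n,l,s,ce=cv2.connectedComponentsWithStats(m.astype(np.uint8))
    for i in range(1,n):
        if mn<s[i,4]<mx:
            P=loc(l==i,z);c0=P.mean(0)
            if abs(c0[0])<90 and abs(c0[1])<100:print(tag,s[i,4],'mean',c0.round(1),'min',P.min(0).round(1),'max',P.max(0).round(1),'slope',np.polyfit(P[:,0],P[:,1],1)[0].round(3))
rep((hsv[...,2]>200)&(hsv[...,1]<40),.086,'block@.086',150,3000)
rep((hsv[...,2]>200)&(hsv[...,1]<60),.052,'label@.052',1000,9000)
rep((hsv[...,0]>45)&(hsv[...,0]<95)&(hsv[...,1]>90)&(hsv[...,2]>20),.066,'green@.066',30,3000)
# compare battery with earlier view
for n in'IF':
    o2,c2,T2=pickle.load(open(f'w{n}.pkl','rb'));h=cv2.cvtColor(c2['img'],cv2.COLOR_RGB2HSV);y=(h[...,0]>18)&(h[...,0]<35)&(h[...,1]>110)&(h[...,2]>120)
    T=T2;K=c2['K'];rep(y,.052,n+' contacts',10,400)
E
```

```text
25.7 [ 0.5019 -0.0152  0.2482] [ 3.1416  0.     -0.0583] [-0.1   0.16  1.6  -0.    1.38  1.53] 0.015033671858794671
block@.086 555 mean [52.8 29.4] min [48.2  5.3] max [57.7 54.9] slope -0.118
block@.086 428 mean [-0.6 10.3] min [-21.2   6.2] max [19.8 14.5] slope -0.002
block@.086 459 mean [ 0.5 44.7] min [-17.1  39.5] max [17.8 49.9] slope -0.01
block@.086 1334 mean [ -8.7 -36.4] min [-31.8 -49.3] max [ 12.2 -23.3] slope 0.037
block@.086 182 mean [-8.4 -5.8] min [-15.7 -10.8] max [-1.2  0. ] slope -0.06
label@.052 1334 mean [ -9.3 -40.2] min [-34.7 -54.4] max [ 13.7 -25.8] slope 0.037
green@.066 185 mean [34.1 42.5] min [21.6 37.9] max [47.  47.5] slope 0.107
green@.066 156 mean [-33.4  42.6] min [-44.3  37.5] max [-19.9  47.4] slope -0.084
I contacts 49 mean [ 25.5 -27.4] min [ 22.  -30.4] max [ 29.  -24.5] slope -0.026
I contacts 49 mean [ 25.9 -51.3] min [ 22.9 -54.8] max [ 29. -48.] slope -0.043
F contacts 50 mean [ 25.5 -27.7] min [ 22.2 -30.7] max [ 29.3 -24.8] slope -0.073
F contacts 45 mean [ 25.8 -51.7] min [ 22.7 -54.7] max [ 28.9 -48.7] slope -0.026
```

```bash
python3 -c "
from station import ctrl
print(ctrl.hand_in())"
```

```text
the job is handed in; nothing more can be done
None
```

The battery lies flat in its bay with its tongue under the lip, and the card is seated on the chassis floor between its guides; both are released, the bystander items were not touched, and the job was handed in at about 26 s.

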